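# Clamp the instrument with the blue T-key

### The job

Take the blue T-key from its rack, lower it down the tube of the black instrument base until its socket has dropped fully over the square stem at the bottom, and turn it clockwise with the key until the orange pointer reaches its stop at the green mark. Leave the key standing fully home on the stem and let go of it; leave the orange key in the rack and everything else where it is.

Things in the scene. Friction and masses are not known exactly. Their poses are not given: they have to be found in the camera images.
- key_blue_grip (a point): Centre of the blue plastic crossbar of the loose T-key (about 0.22 kg, 167 mm long overall). The bar is 92 mm long along the key's x, 14 mm thick along y, 24 mm high; z points up the key. Below: a 13 mm round shank, then a square steel socket 28 mm across, 42 mm tall. It stands upright in its rack and is drawn straight up 45 mm to come free.
- key_blue_mouth (a point): Open lower end of the blue key's socket, on its axis, 155 mm below the crossbar's centre; same axes. The socket is a 19 mm square hole, 34 mm deep, sides parallel to the key's x and y.
- well_rim (a point): Centre of the mouth of the upright tube on the black instrument base (fixed), 138 mm above the table; z up. Bore 40 mm in diameter, flared to 50 mm at the rim, 107 mm deep. With the key fully home its crossbar's centre stands 48 mm above this point.
- well_floor (a point): Centre of the flat floor of the bore, 31 mm above the table. Fully home, the socket's mouth rests on it. A brass square stem, 16 mm wide, rises 22 mm from it, with a round guide pin, 12 mm diameter, 6 mm high, on top.
- stem_top (a point): Top of the square part of the stem, 22 mm above the bore's floor. The socket rests here until the squares line up (to about 10 degrees), then drops 22 mm. How the square is turned relative to the pointer and base differs every time and is not reported (nor by this point's axes): feel for it; it repeats every 90 degrees. A light press does not turn the stem.
- pointer (a joint): Orange pointer under the clear window beside the tube; turns with the stem (rad). 0 = red mark, grows clockwise seen from above, hard stop at 2.36 = green mark; starts at 0 to 0.4. Friction about 0.15 N m, stays where left. The socket has about 0.2 rad of play either way on the stem. The key stays standing if let go half-way for a fresh grasp.
- instrument: Black instrument base, fixed, 200 x 170 x 20 mm; origin under the tube's axis, x from the tube over the pointer window. A black upright, 165 mm tall, 85 mm wide, stands 83 mm from the tube's axis towards -x.
- rack: Grey steel key rack (fixed), 200 x 62 mm, 50 mm tall, with two square pockets 124 mm apart along its x, 62 mm either side of its centre; either key may be in either pocket, crossbars along the rack's x. Origin at the centre of its underside.
- key_orange: The other T-key, with an orange handle and a larger socket; the same overall size; stays in the rack. Origin at the open end of its socket.
- pen: Black pen lying on the table, 125 mm long; origin on its underside.
- copper_stack: Copper sheet on an aluminium plate, 85 x 65 x 14 mm; origin under its centre.
- meter: Yellow hand multimeter lying flat, 140 x 75 x 39 mm; origin under its centre.
- dropper: White plastic dropper bottle with a green cap, 48 mm diameter, 110 mm tall; origin under its centre.
- coil: Copper coil on a black spool, 68 mm diameter, 62 mm tall; origin under its centre.
- driver: Screwdriver lying on the table; origin on its underside.
- key_blue: The blue T-key as a whole; origin at the open lower end of its socket, z up the key.
There are look-alikes about, which are no part of the job. Leave any purple or turquoise look-alike of the key_blue alone.

How it is judged:
By the outcome, as a careful person would: the job done as asked, in the order asked, and still so for the second after the job is handed in, with the robot touching nothing.
It also fails if it takes over 69 s, if anything falls off the work surface, if the arm or the gripper's body presses on something with over 40 N, if the wrist force passes 120 N, or if a joint passes its speed limit or range.

### The arm

A 6-joint arm with a two-finger parallel gripper is mounted at the origin on the work surface. World frame = base frame: x ahead of the robot, y to its left, z up, the work surface at z = 0. Lengths are in m, angles in rad, forces in N, time in s.
With the tool pointing down it reaches from about 0.375 to 0.975 m from the base axis. Payload 3.8 kg.
Tool frame: the origin (TCP) lies at the very end of the fingers, on their centre line; the grasp point (between the pads) lies 19 mm behind it; z points along the fingers, y is the line along which they close (so a half turn about z gives the same grasp; the last joint's range is limited). The gripper opens to 85 mm and grips with 20 to 120 N. Pads are 22 mm wide; open, the fingers measure 114 mm over their backs; the gripper's body (76 mm by 85 mm) begins 54 mm behind the grasp point. The pads swing forward as they close: fully open they stand 13 mm farther back than shut.
Start: joints at [1.11, 0.264, 1.604, -0, 1.274, -0.037], TCP at [0.278, 0.615, 0.231] pointing down, gripper open.
Joint ranges: [-2.63, 2.63], [-0.94, 2.18], [0.31, 2.57], [-1.31, 4.45], [0, 2.66], [-2.55, 2.55]. Speed limits (rad/s): [2.57, 2.57, 3.14, 3.14, 3.14, 3.14].

### API

Orientations are given as a unit quaternion [w, x, y, z].
In Python, from workcell import r gives the robot as it stands.
- The arm moves only by the tool servo_tool, never from a script. Its argument "motion" is one flat list of numbers, 7 for each row, row after row: the turn, a rotation vector about the tool's x, y, z in units of 6 degrees (1.0 is 6 degrees), then the shift along the tool's x, y, z in units of 30 mm (1.0 is 30 mm), then the opening, from 0 (shut) to 1 (fully open). A call has exactly 5 rows; each row is the pose to reach, as a shift and turn from the pose commanded when the call began, along the tool's axes at that moment; what a row does not reach only later rows make up. A row lasts 1/12 s, in which the tool goes at most 41.7 mm and 7.16 degrees, less where a joint would pass 70% of its speed; a pose out of reach is approached as far as the arm can. A call with a gripper value outside its range is refused whole. The fingers move at their own pace and stop on an object; "squeeze" is the grip in N (left out, the last holds). Time passes only in rows, so rows that repeat a pose let the fingers close, or fill a call up. It gives the time, the measured TCP pose, the force, the opening and the grip force at its end, in the units of the state.
- r.observe(): the state, without advancing time (a new reading comes with each control period).
- r.grab_frame(name): name is "side" or "top" or "wrist"; returns a dict with "img" (384x512x3 uint8, red, green, blue), "mtx" (3x3 intrinsics, pixels), "k1" (the pictures are not rectified: a ray, as slopes to the right and down, at radius r is drawn at 1 + k1 r^2 times it, then the intrinsics apply), "R" (3x3) and "t" (3): a world point X has camera coordinates R X + t. Camera axes: x right, y down, z forward; pixel columns grow to the right and rows downward; lengths in m; the calibration is good to about 2 mm. A picture is of the moment at which its call begins. There is no depth.
- r.sign_off(): hands the job in; it is judged then, once.
The state is a dict: "time_s": time; "qpos": joint angles; "joint_velocities": joint speeds; "joint_efforts": joint torques, N m; "ee_pos": TCP position; "orientation": TCP orientation; "wrist_force": force on the tool from outside, world axes, zero at the start; "torque": the same for the moment, N m; "finger_gap": finger opening in m; "grip_force": force on a finger pad.
Only numpy, scipy, OpenCV 4.12 (cv2) and the standard library are available. Lean on these libraries where they do the work, as an engineer would, in place of code of your own. Each camera call takes 0.05 s, during which the arm holds its last target. There are 200 camera calls.

## Working session

There is one attempt and no reset: what is moved stays moved. The work goes in short steps, Python scripts to look and compute and a tool call to move; the robot and the scene stay as the last step left them, time stands still between calls to the robot, and variables do not carry over. Pictures are saved under pics/ and viewed, at most 10 in all, crops included, and the job is handed in when it is done.

Besides the shell and the picture viewer there is one more tool, called in YAML: its name, and indented under it one key for each argument. servo_tool: Moves the arm, as the interface text tells. Its arguments: {"type":"object","properties":{"motion":{"type":"array"},"squeeze":{"type":"number"}},"required":["motion"]}

```bash
mkdir -p pics
cat > h.py <<'E'
import numpy as np, cv2
from workcell import r
def save(f,n): cv2.imwrite(f'pics/{n}.png',f['img'][:,:,::-1])
E
python3 - <<'E'
from h import *
import pickle
F={n:r.grab_frame(n) for n in('side','top')}
pickle.dump(F,open('f0.pkl','wb'))
for n in F: save(F[n],n+'0'); print(n,F[n]['k1'],F[n]['mtx'].round(1).tolist(),(-F[n]['R'].T@F[n]['t']).round(3), F[n]['R'].round(2).tolist())
print(r.observe())
E
```

```text
side 0.004055669855294294 [[475.7, 0.0, 251.1], [0.0, 475.7, 191.4], [0.0, 0.0, 1.0]] [ 0.173 -1.046  1.062] [[0.94, -0.35, 0.01], [-0.21, -0.59, -0.78], [0.27, 0.73, -0.63]]
top -0.03320321243403954 [[414.4, 0.0, 260.7], [0.0, 414.4, 189.0], [0.0, 0.0, 1.0]] [ 0.373 -0.013  1.422] [[0.01, -1.0, 0.01], [-0.99, -0.01, -0.13], [0.13, -0.01, -0.99]]
{'time_s': 0.1, 'qpos': array([ 1.11010945e+00,  2.64680360e-01,  1.60526094e+00,  1.60518234e-07,
        1.27373755e+00, -3.68735716e-02]), 'joint_velocities': array([ 0.00093831, -0.00159436, -0.00197899,  0.00185435, -0.00088896,
        0.00035323]), 'joint_efforts': array([ 1.90625829e-04, -5.16708362e+01, -3.68590093e+01, -2.24471078e-04,
        6.31684190e-03,  1.03896301e-05]), 'ee_pos': array([0.27726763, 0.61467441, 0.23007215]), 'orientation': array([-2.56907203e-04,  2.10324195e-01,  9.77631139e-01, -1.01096281e-03]), 'wrist_force': array([ 1.03039099,  0.39850405, -0.17646228]), 'torque': array([0.02485705, 0.00057995, 0.01257813]), 'grip_force': 0.0, 'finger_gap': 0.08544611049416946}
```

View pics/top0.png

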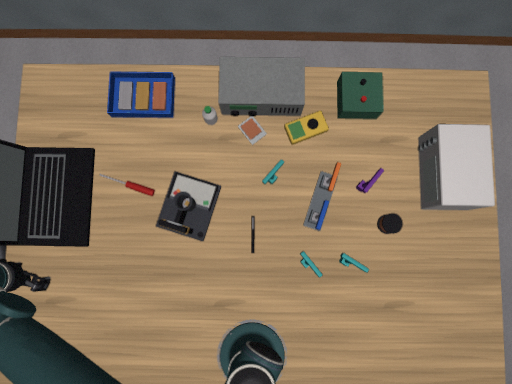

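View pics/side0.png

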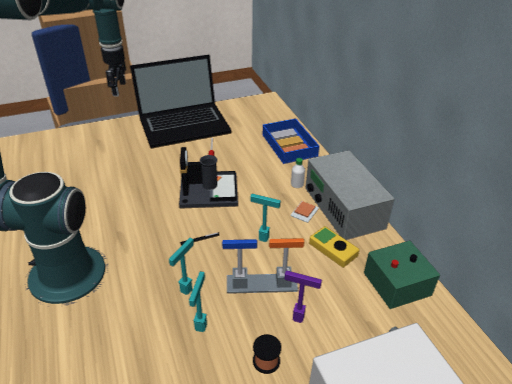

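Top view: blue key near (322,213), orange at (334,175), tube at (184,201), upright near (178,231). Side view: blue bar at (239,244), tube top near (209,160).

```bash
cat >> h.py <<'E'
from scipy.spatial.transform import Rotation as Ro
def ray(f,u,v):
    K=f['mtx'];x,y=(u-K[0,2])/K[0,0],(v-K[1,2])/K[1,1]
    p=cv2.undistortPoints(np.array([[[u,v]]],float),K,np.array([f['k1'],0,0,0,0.]))[0,0]
    return -f['R'].T@f['t'], f['R'].T@np.array([p[0],p[1],1])
def onz(f,u,v,z):
    c,d=ray(f,u,v); return c+d*(z-c[2])/d[2]
def tri(obs):
    A=np.zeros((3,3));b=np.zeros(3);L=[]
    for f,u,v in obs:
        c,d=ray(f,u,v);d=d/np.linalg.norm(d);P=np.eye(3)-np.outer(d,d);A+=P;b+=P@c;L.append((P,c))
    X=np.linalg.solve(A,b);return X,[round(float(np.linalg.norm(P@(X-c)))*1e3,1) for P,c in L]
def blue(f,box=None,hue=(108,125)):
    h=cv2.cvtColor(f['img'],cv2.COLOR_RGB2HSV);m=cv2.inRange(h,(hue[0],150,60),(hue[1],255,255))
    if box: k=np.zeros_like(m);k[box[1]:box[3],box[0]:box[2]]=1;m*=k
    return m
def biggest(m):
    n,l,s,c=cv2.connectedComponentsWithStats(m);i=1+np.argmax(s[1:,4]);return (l==i).astype(np.uint8),c[i],s[i]
E
python3 - <<'E'
from h import *
import pickle
F=pickle.load(open('f0.pkl','rb'))
o=[]
for n,b in(('top',(300,190,345,240)),('side',(215,230,262,260))):
    m,c,s=biggest(blue(F[n],b));ct=cv2.findContours(m,0,2)[0][0];print(n,c,s,cv2.minAreaRect(ct));o.append((F[n],*c))
print(tri(o))
a=cv2.resize(F['top']['img'][160:250,145:235],None,fx=4,fy=4,interpolation=2);b=cv2.resize(F['side']['img'][140:230,165:255],None,fx=4,fy=4,interpolation=2)
cv2.imwrite('pics/inst.png',np.hstack([a,b])[:,:,::-1])
E
```

```text
top [321.90839695 214.50381679] [316 201  13  28 131] ((321.8500061035156, 214.45001220703125), (4.427187442779541, 29.4091796875), 18.434947967529297)
side [239.37956204 243.56569343] [223 240  34   9 274] ((239.5, 244.0), (8.0, 33.0), 90.0)
(array([ 0.45694464, -0.20982784,  0.16829933]), [0.1, 0.1])
```

View pics/inst.png

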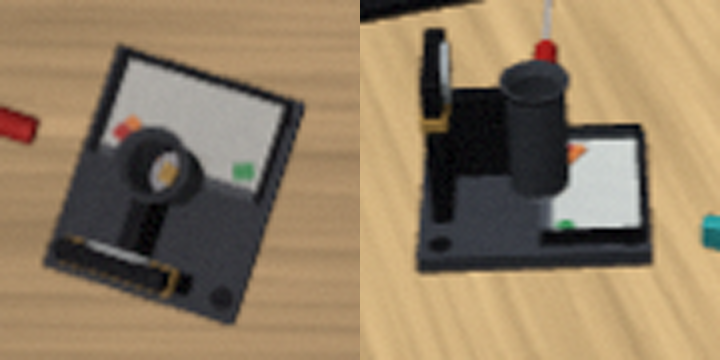

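Run:
```python
from h import *
import pickle
F=pickle.load(open('f0.pkl','rb'));t,s=F['top'],F['side']
P,e=tri([(t,321.9,214.5),(s,239.4,243.6)])
o=[]
for f,b in((t,(322,155,345,195)),(s,(265,232,310,255))):
    m,c,st=biggest(blue(f,b,(4,14)));o.append((f,*c));print(c,st)
Q,e2=tri(o);print(P,Q,e2,np.linalg.norm((P-Q)[:2]),np.degrees(np.arctan2(*(Q-P)[1::-1])))
print('rim side z.138',onz(s,208.5,160.5,.138))
# dark rim in top: mask of tube
X=onz(s,208.5,160.5,.138); p=t['R']@X+t['t'];print(t['mtx']@(p/p[2]))
# base plate corners at z=.02 from crop
C=[onz(t,145+x/4,160+y/4,.02) for x,y in((120,45),(303,103),(235,323),(45,265))];C=np.array(C);print(C.round(3),C.mean(0))
for i in range(4): d=C[(i+1)%4]-C[i];print(np.linalg.norm(d),np.degrees(np.arctan2(d[1],d[0])))
```

```text
[334.22962963 176.1037037 ] [328 162  13  29 135]
[286.309375 242.809375] [269 238  35  10 320]
[ 0.4569821  -0.20982885  0.16815627] [ 0.57499351 -0.24842535  0.16744296] [0.5, 0.5] 0.1241627290792083 -18.11071389837403
rim side z.138 [0.49715881 0.22025832 0.138     ]
[182.13504898 200.31662304   1.        ]
[[0.608 0.27  0.02 ]
 [0.56  0.112 0.02 ]
 [0.373 0.165 0.02 ]
 [0.419 0.326 0.02 ]] [0.4902961  0.21827761 0.02      ]
0.16518167988906005 -106.8601786717101
0.19427326997623007 164.33829955844706
0.16813660909436046 74.04977127114917
0.1969041811007113 -16.531462568054792
```

servo_tool:
  motion: [0, 0, 0, -0.8, -0.6, -0.2, 1, 0, 0, 0, -1.6, -1.2, -0.4, 1, 0, 0, 0, -2.4, -1.8, -0.6, 1, 0, 0, 0, -3.2, -2.4, -0.8, 1, 0, 0, 0, -4, -3, -1, 1]

```text
time_s: 0.52
ee_pos: [0.3501, 0.4824, 0.2608]
orientation: [-0.0, 0.21, 0.978, -0.001]
wrist_force: [-0.1, 0.1, 0.6]
finger_gap: 0.0857
grip_force: 0.0
```

servo_tool:
  motion: [0, 0, 0, -0.8, -0.6, -0.2, 1, 0, 0, 0, -1.6, -1.2, -0.4, 1, 0, 0, 0, -2.4, -1.8, -0.6, 1, 0, 0, 0, -3.2, -2.4, -0.8, 1, 0, 0, 0, -4, -3, -1, 1]

```text
time_s: 0.93
ee_pos: [0.4225, 0.3509, 0.291]
orientation: [-0.0, 0.21, 0.978, -0.0]
wrist_force: [0.2, -0.4, 0.3]
finger_gap: 0.0852
grip_force: 0.0
```

servo_tool:
  motion: [0, 0, 0, -0.8, -0.6, -0.2, 1, 0, 0, 0, -1.6, -1.2, -0.4, 1, 0, 0, 0, -2.4, -1.8, -0.6, 1, 0, 0, 0, -3.2, -2.4, -0.8, 1, 0, 0, 0, -4, -3, -1, 1]

```text
time_s: 1.35
ee_pos: [0.4949, 0.2196, 0.3211]
orientation: [-0.0, 0.21, 0.978, -0.0]
wrist_force: [0.3, 0.0, -0.1]
finger_gap: 0.0849
grip_force: 0.0
```

```bash
cat >> h.py <<'E'
def rel(X,yaw=None,o=None,z=True):
    """units from current pose to TCP X, tool-y yaw (deg), tool down"""
    o=o or r.observe();w,x,y,zz=o['orientation'];R=Ro.from_quat([x,y,zz,w]).as_matrix()
    t=R.T@(np.asarray(X)-o['ee_pos'])/.03; rv=None
    if yaw is not None:
        a=np.radians(yaw);Y=np.array([np.cos(a),np.sin(a),0]);Z=np.array([0,0,-1.]);T=np.c_[np.cross(Y,Z),Y,Z]
        rv=Ro.from_matrix(R.T@T).as_rotvec(degrees=True)/6
    return 'turn',None if rv is None else rv.round(2),'shift',t.round(2)
def st():
    o=r.observe();print({k:np.round(o[k],3).tolist() for k in('time_s','qpos','ee_pos','wrist_force','torque','grip_force','finger_gap')})
    w,x,y,z=o['orientation'];Y=Ro.from_quat([x,y,z,w]).as_matrix();print('yaw',np.degrees(np.arctan2(Y[1,1],Y[0,1])).round(2),'z',Y[:,2].round(3));return o
E
python3 - <<'E'
from h import *
import pickle
f=r.grab_frame('wrist');save(f,'w1');pickle.dump(f,open('w1.pkl','wb'));st()
print((-f['R'].T@f['t']).round(3))
E
```

```text
{'time_s': 1.4, 'qpos': [0.366, -0.033, 1.767, -0.005, 1.406, -0.778], 'ee_pos': [0.498, 0.215, 0.323], 'wrist_force': [2.479, -3.325, 1.262], 'torque': [-0.068, -0.05, 0.002], 'grip_force': 0.0, 'finger_gap': 0.085}
yaw 65.57 z [ 0.004 -0.004 -1.   ]
[0.42  0.254 0.463]
```

View pics/w1.png

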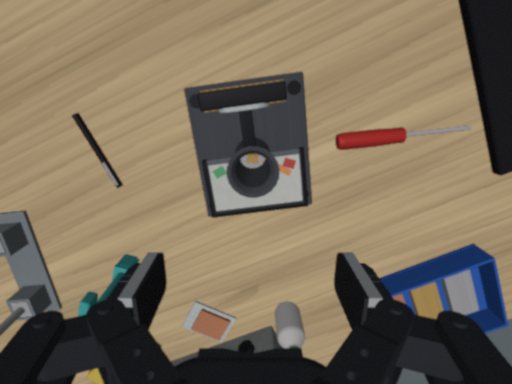

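The wrist view shows the tube with rim around (253,172), stem end at (253,158), red/orange marks at right (287,165), green at left (219,172).

Run:
```python
from h import *
import pickle
f=pickle.load(open('w1.pkl','rb'))
c=cv2.resize(f['img'][135:210,205:305],None,fx=8,fy=8,interpolation=2)
c=np.clip(c.astype(float)*1.8,0,255).astype(np.uint8)
cv2.imwrite('pics/w1c.png',c[:,:,::-1])
```

```text
(no output)
```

View pics/w1c.png

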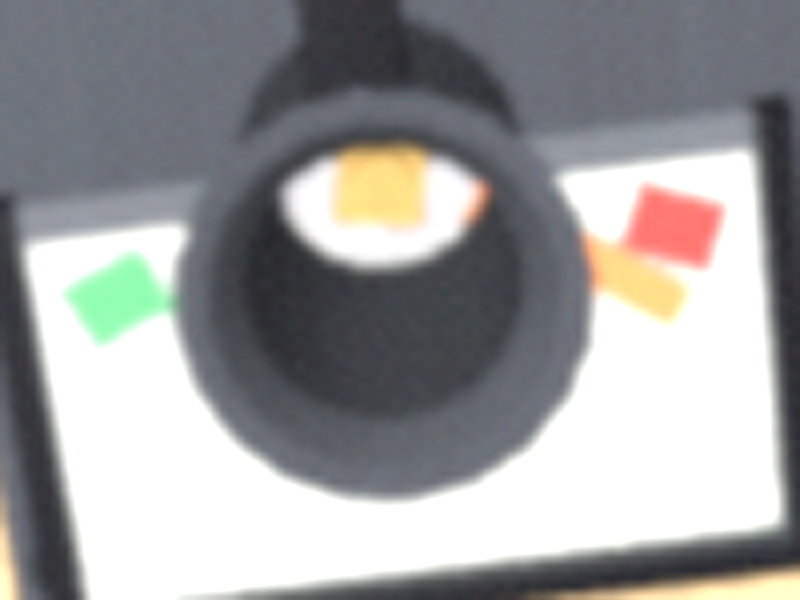

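Run:
```python
from h import *
import pickle
f=pickle.load(open('w1.pkl','rb'));F=pickle.load(open('f0.pkl','rb'));t,s=F['top'],F['side']
u,v=205+385/8-.4,135+292/8-.4
print(onz(f,u,v,.138),tri([(f,u,v),(s,208.5,160.5)]))
print('img x axis yaw at rim',np.degrees(np.arctan2(*(onz(f,u+20,v-14,.05)-onz(f,u-20,v-14,.05))[1::-1])))
print('stem',onz(f,205+381/8,135+185/8,.053))
print('key',rel([.457,-.210,.30],71.9))
```

```text
[0.49533609 0.22271957 0.138     ] (array([0.49675115, 0.22245338, 0.13622596]), [1.0, 1.0])
img x axis yaw at rim 65.64684638748467
stem [0.49798192 0.22219928 0.053     ]
key ('turn', array([-0.02,  0.05, -1.06]), 'shift', array([ -4.62, -13.47,   0.8 ]))
```

servo_tool:
  motion: [0, 0, 0, -0.3, -0.9, 0, 1, 0, 0, 0, -0.6, -1.8, 0.1, 1, 0, 0, 0, -0.9, -2.7, 0.2, 1, 0, 0, 0, -1.2, -3.6, 0.2, 1, 0, 0, 0, -1.5, -4.5, 0.3, 1]

```text
time_s: 1.82
ee_pos: [0.4797, 0.0785, 0.312]
orientation: [-0.0, 0.21, 0.978, -0.0]
wrist_force: [0.3, -1.0, -0.2]
finger_gap: 0.0853
grip_force: 0.0
```

servo_tool:
  motion: [0, 0, 0, -0.3, -0.9, 0, 1, 0, 0, 0, -0.6, -1.8, 0.1, 1, 0, 0, 0, -0.9, -2.7, 0.2, 1, 0, 0, 0, -1.2, -3.6, 0.2, 1, 0, 0, 0, -1.5, -4.5, 0.3, 1]

```text
time_s: 2.23
ee_pos: [0.4652, -0.0631, 0.3032]
orientation: [0.0, 0.21, 0.978, 0.0]
wrist_force: [0.8, -0.7, 1.1]
finger_gap: 0.0853
grip_force: 0.0
```

servo_tool:
  motion: [0, 0, -0.2, -0.4, -1.1, 0, 1, 0, 0, -0.4, -0.8, -2.2, 0.1, 1, 0, 0, -0.6, -1.2, -3.3, 0.2, 1, 0, 0, -1.05, -1.6, -4.47, 0.2, 1, 0, 0, -1.05, -1.62, -4.47, 0.2, 1]

```text
time_s: 2.65
ee_pos: [0.4536, -0.2094, 0.2964]
orientation: [-0.001, 0.158, 0.987, -0.002]
wrist_force: [0.1, 0.0, -0.1]
finger_gap: 0.0855
grip_force: 0.0
```

Run:
```python
from h import *
import pickle
f=r.grab_frame('wrist');save(f,'w2');pickle.dump(f,open('w2.pkl','wb'));o=st()
m,c,s=biggest(blue(f));ct=max(cv2.findContours(m,0,2)[0],key=len);print(c,s,cv2.minAreaRect(ct))
(a,b),(w,h),g=cv2.minAreaRect(ct)
F=pickle.load(open('f0.pkl','rb'))
print(onz(f,*c,.175),tri([(f,*c),(F['top'],321.9,214.5),(F['side'],239.4,243.6)]))
g=np.radians(g+(90 if h>w else 0));d=np.array([np.cos(g),np.sin(g)])*30
print(np.degrees(np.arctan2(*(onz(f,*(c+d),.175)-onz(f,*(c-d),.175))[1::-1])))
print(rel([.457,-.21,.155],71.9,o))
```

```text
{'time_s': 2.7, 'qpos': [-0.477, -0.108, 1.884, -0.001, 1.367, -1.729], 'ee_pos': [0.454, -0.207, 0.297], 'wrist_force': [1.379, 0.095, 0.924], 'torque': [0.047, -0.014, -0.007], 'grip_force': 0.0, 'finger_gap': 0.085}
yaw 71.73 z [-0.001 -0.    -1.   ]
[252.23368251 186.34649476] [ 246  140   14   94 1241] ((252.5, 186.5), (93.0, 13.0), 90.0)
[ 0.45242125 -0.20726663  0.175     ] (array([ 0.45642589, -0.20899624,  0.16689021]), [1.8, 1.1, 1.0])
-18.10611368355155
('turn', array([-0.  , -0.01, -0.03]), 'shift', array([-0.13, -0.07,  4.72]))
```

View pics/w2.png

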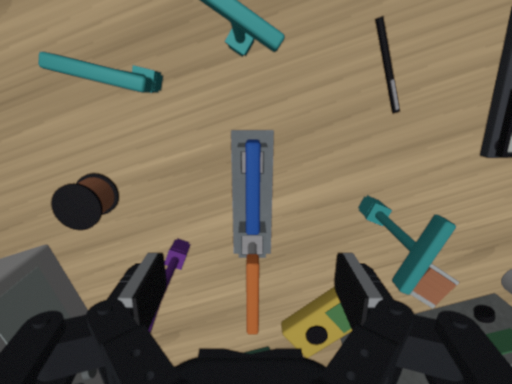

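servo_tool:
  motion: [0, 0, 0, -0.1, -0.05, 1, 1, 0, 0, 0, -0.1, -0.05, 2.2, 1, 0, 0, 0, -0.1, -0.05, 3.4, 1, 0, 0, 0, -0.1, -0.05, 4.4, 1, 0, 0, 0, -0.1, -0.05, 4.9, 1]

```text
time_s: 3.12
ee_pos: [0.4545, -0.2038, 0.1455]
orientation: [-0.003, 0.156, 0.988, 0.001]
wrist_force: [-0.6, 0.0, -0.2]
finger_gap: 0.0853
grip_force: 0.0
```

servo_tool:
  motion: [0, 0, 0, 0, 0, 0, 0.1, 0, 0, 0, 0, 0, 0, 0.1, 0, 0, 0, 0, 0, 0, 0.1, 0, 0, 0, 0, 0, 0, 0, 0, 0, 0, 0, 0, 0, 0]
  squeeze: 80

```text
time_s: 3.53
ee_pos: [0.4587, -0.2071, 0.1524]
orientation: [0.002, 0.156, 0.988, -0.001]
wrist_force: [-1.3, -0.1, -0.4]
finger_gap: 0.0254
grip_force: 0.0
```

servo_tool:
  motion: [0, 0, 0, 0, 0, 0, 0, 0, 0, 0, 0, 0, 0, 0, 0, 0, 0, 0, 0, 0, 0, 0, 0, 0, 0, 0, 0, 0, 0, 0, 0, 0, 0, 0, 0]

```text
time_s: 3.95
ee_pos: [0.4586, -0.2074, 0.1521]
orientation: [0.002, 0.156, 0.988, -0.001]
wrist_force: [0.7, 0.3, 6.3]
finger_gap: 0.0125
grip_force: 80.0
```

```bash
python3 -c "
from h import *
st()"
```

```text
{'time_s': 3.95, 'qpos': [-0.474, 0.001, 2.052, -0.0, 1.085, -1.731], 'ee_pos': [0.459, -0.207, 0.152], 'wrist_force': [0.685, 0.316, 6.339], 'torque': [0.005, 0.033, 0.013], 'grip_force': 79.953, 'finger_gap': 0.012}
yaw 72.0 z [ 0.003 -0.002 -1.   ]
```

servo_tool:
  motion: [0, 0, 0, 0, 0, -0.4, 0, 0, 0, 0, 0, 0, -0.8, 0, 0, 0, 0, 0, 0, -1.2, 0, 0, 0, 0, 0, 0, -1.6, 0, 0, 0, 0, 0, 0, -2, 0]

```text
time_s: 4.37
ee_pos: [0.4568, -0.2064, 0.2116]
orientation: [-0.0, 0.156, 0.988, 0.0]
wrist_force: [-0.1, 0.0, -1.9]
finger_gap: 0.0121
grip_force: 79.0
```

servo_tool:
  motion: [0, 0, 0, 0, 0, -1, 0, 0, 0, 0, 0, 0, -2, 0, 0, 0, 0, 0, 0, -3, 0, 0, 0, 0, 0, 0, -4, 0, 0, 0, 0, 0, 0, -4.5, 0]

```text
time_s: 4.78
ee_pos: [0.458, -0.207, 0.3508]
orientation: [0.003, 0.156, 0.988, -0.001]
wrist_force: [0.9, 0.4, -2.0]
finger_gap: 0.0126
grip_force: 79.2
```

Run:
```python
from h import *
import pickle
f=r.grab_frame('side');save(f,'s2');t=r.grab_frame('top');o=st()
c=cv2.resize(f['img'][150:300,180:330],None,fx=4,fy=4);cv2.imwrite('pics/s2c.png',c[:,:,::-1])
p=f['R']@(o['ee_pos']+[0,0,.019])+f['t'];q=f['mtx']@(p/p[2]);print(q)
x,y=int(q[0]),int(q[1]);m,cc,s=biggest(blue(f,(x-25,y-20,x+25,y+20)));print(cc,s)
print(rel([.4965,.2222,.345],72))
```

```text
{'time_s': 4.883, 'qpos': [-0.474, -0.123, 1.801, -0.0, 1.456, -1.731], 'ee_pos': [0.459, -0.207, 0.35], 'wrist_force': [0.5, -0.029, -2.811], 'torque': [-0.066, -0.027, 0.031], 'grip_force': 79.164, 'finger_gap': 0.012}
yaw 72.02 z [ 0.007 -0.004 -1.   ]
[239.02804492 182.5135236    1.        ]
[250.43283582 183.62686567] [244 179  14  10 134]
('turn', array([-0.01,  0.07,  0.  ]), 'shift', array([ 3.22, 14.01,  0.14]))
```

View pics/s2c.png

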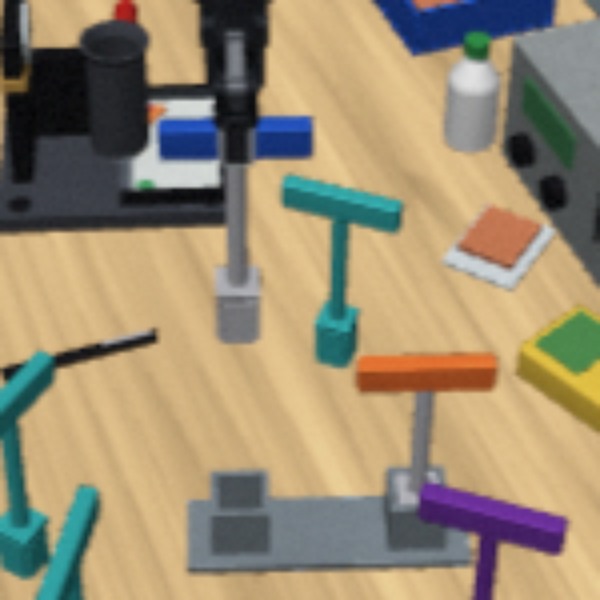

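servo_tool:
  motion: [0, 0, 0, 0.15, 0.6, 0, 0, 0, 0, 0, 0.35, 1.5, 0, 0, 0, 0, 0, 0.6, 2.5, 0, 0, 0, 0, 0, 0.8, 3.5, 0, 0, 0, 0, 0, 1.05, 4.5, 0, 0]

```text
time_s: 5.3
ee_pos: [0.4678, -0.0671, 0.3434]
orientation: [-0.002, 0.157, 0.988, 0.0]
wrist_force: [0.3, -0.8, -1.5]
finger_gap: 0.0125
grip_force: 79.1
```

servo_tool:
  motion: [0, 0, 0, 0.2, 1, 0, 0, 0, 0, 0, 0.45, 2, 0, 0, 0, 0, 0, 0.7, 3, 0, 0, 0, 0, 0, 0.9, 4, 0, 0, 0, 0, 0, 1.1, 5, 0, 0]

```text
time_s: 5.72
ee_pos: [0.4825, 0.0858, 0.3435]
orientation: [-0.002, 0.156, 0.988, -0.001]
wrist_force: [0.4, -0.6, -1.4]
finger_gap: 0.012
grip_force: 79.1
```

servo_tool:
  motion: [0, 0, 0.2, 0.2, 1, 0, 0, 0, 0, 0.4, 0.45, 2, 0, 0, 0, 0, 0.6, 0.7, 3, 0, 0, 0, 0, 0.8, 0.9, 4, 0, 0, 0, 0, 1.05, 1.05, 4.5, 0, 0]

```text
time_s: 6.13
ee_pos: [0.4944, 0.2253, 0.343]
orientation: [-0.002, 0.21, 0.978, -0.0]
wrist_force: [0.1, 0.7, -1.7]
finger_gap: 0.0124
grip_force: 79.0
```

servo_tool:
  motion: [0, 0, 0, 0, 0, 0, 0, 0, 0, 0, 0, 0, 0, 0, 0, 0, 0, 0, 0, 0, 0, 0, 0, 0, 0, 0, 0, 0, 0, 0, 0, 0, 0, 0, 0]

```text
time_s: 6.55
ee_pos: [0.4955, 0.2214, 0.3451]
orientation: [-0.0, 0.211, 0.978, -0.0]
wrist_force: [0.4, 0.8, -2.2]
finger_gap: 0.0123
grip_force: 79.1
```

Run:
```python
from h import *
import pickle
f={n:r.grab_frame(n) for n in('side','top','wrist')};o=st();pickle.dump(f,open('f3.pkl','wb'))
A=f['side']['img'][90:190,160:260];B=f['wrist']['img'][50:300,130:380]
cv2.imwrite('pics/m3.png',np.hstack([cv2.resize(A,(400,400),interpolation=2),cv2.resize(B,(400,400),interpolation=2)])[:,:,::-1])
print(rel([.4965,.2222,.29],65.6,o))
```

```text
{'time_s': 6.7, 'qpos': [0.375, -0.038, 1.731, -0.0, 1.449, -0.771], 'ee_pos': [0.496, 0.222, 0.345], 'wrist_force': [-0.138, -0.168, -1.57], 'torque': [0.034, 0.018, 0.025], 'grip_force': 79.063, 'finger_gap': 0.012}
yaw 65.65 z [ 0.  0. -1.]
('turn', array([0.  , 0.  , 0.01]), 'shift', array([-0.02,  0.02,  1.85]))
```

View pics/m3.png

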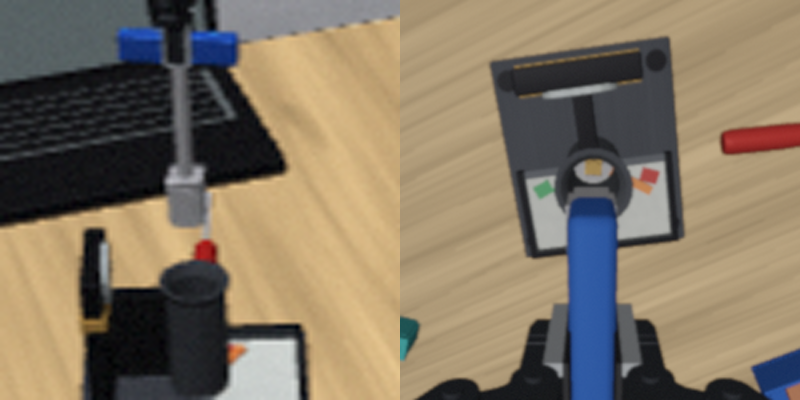

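servo_tool:
  motion: [0, 0, 0, 0, 0, 0.5, 0, 0, 0, 0, 0, 0, 1, 0, 0, 0, 0, 0, 0, 1.5, 0, 0, 0, 0, 0, 0, 1.9, 0, 0, 0, 0, 0, 0, 2.1, 0]

```text
time_s: 7.12
ee_pos: [0.4948, 0.2219, 0.2803]
orientation: [-0.001, 0.211, 0.978, -0.001]
wrist_force: [-0.5, 0.0, -1.9]
finger_gap: 0.0124
grip_force: 79.0
```

servo_tool:
  motion: [0, 0, 0, 0, 0, 0.1, 0, 0, 0, 0, 0, 0, 0.2, 0, 0, 0, 0, 0, 0, 0.3, 0, 0, 0, 0, 0, 0, 0.4, 0, 0, 0, 0, 0, 0, 0.5, 0]

```text
time_s: 7.53
ee_pos: [0.496, 0.2227, 0.2678]
orientation: [0.001, 0.21, 0.978, 0.0]
wrist_force: [0.5, -0.2, -1.9]
finger_gap: 0.0123
grip_force: 79.0
```

Run:
```python
from h import *
import pickle
f=pickle.load(open('f3.pkl','rb'));s=f['side']
for z in (.361,.206,.138):
    p=s['R']@np.array([.496,.222,z])+s['t'];print(z,(s['mtx']@(p/p[2]))[:2])
st()
```

```text
0.361 [204.41533644 100.55508418]
0.206 [206.9917976  143.22013745]
0.138 [208.0223038  160.28486271]
{'time_s': 7.533, 'qpos': [0.376, -0.007, 1.841, -0.0, 1.307, -0.771], 'ee_pos': [0.496, 0.223, 0.268], 'wrist_force': [0.531, -0.167, -1.931], 'torque': [0.025, -0.005, 0.068], 'grip_force': 78.956, 'finger_gap': 0.012}
yaw 65.72 z [ 0.001  0.    -1.   ]
```

servo_tool:
  motion: [0, 0, 0, 0, 0, 0.1, 0, 0, 0, 0, 0, 0, 0.2, 0, 0, 0, 0, 0, 0, 0.3, 0, 0, 0, 0, 0, 0, 0.4, 0, 0, 0, 0, 0, 0, 0.5, 0]

```text
time_s: 7.95
ee_pos: [0.4956, 0.2226, 0.252]
orientation: [-0.0, 0.21, 0.978, -0.0]
wrist_force: [0.4, 0.2, -2.7]
finger_gap: 0.0125
grip_force: 79.0
```

servo_tool:
  motion: [0, 0, 0, 0, 0, 0.1, 0, 0, 0, 0, 0, 0, 0.2, 0, 0, 0, 0, 0, 0, 0.3, 0, 0, 0, 0, 0, 0, 0.4, 0, 0, 0, 0, 0, 0, 0.5, 0]

```text
time_s: 8.37
ee_pos: [0.496, 0.2227, 0.2373]
orientation: [0.0, 0.21, 0.978, 0.0]
wrist_force: [0.2, 0.1, 4.6]
finger_gap: 0.0124
grip_force: 80.1
```

servo_tool:
  motion: [0, 0, 0, 0, 0, 0.05, 0, 0, 0, 0, 0, 0, 0.1, 0, 0, 0, 0, 0, 0, 0.15, 0, 0, 0, 0, 0, 0, 0.2, 0, 0, 0, 0, 0, 0, 0.2, 0]

```text
time_s: 8.78
ee_pos: [0.4961, 0.2227, 0.2312]
orientation: [0.001, 0.21, 0.978, 0.0]
wrist_force: [2.7, 1.0, -2.3]
finger_gap: 0.0126
grip_force: 79.1
```

```bash
python3 -c "
from h import *
st()"
```

```text
{'time_s': 8.783, 'qpos': [0.376, 0.015, 1.886, -0.0, 1.239, -0.771], 'ee_pos': [0.496, 0.223, 0.231], 'wrist_force': [2.73, 1.048, -2.311], 'torque': [0.321, -0.782, 0.021], 'grip_force': 79.083, 'finger_gap': 0.013}
yaw 65.72 z [ 0.001  0.    -1.   ]
```

servo_tool:
  motion: [0, 0, 0, -0.03, 0.03, 0.1, 0, 0, 0, 0, -0.03, 0.03, 0.2, 0, 0, 0, 0, -0.03, 0.03, 0.3, 0, 0, 0, 0, -0.03, 0.03, 0.4, 0, 0, 0, 0, -0.03, 0.03, 0.5, 0]

```text
time_s: 9.2
ee_pos: [0.4967, 0.223, 0.2158]
orientation: [-0.0, 0.21, 0.978, -0.0]
wrist_force: [2.2, 1.2, -1.0]
finger_gap: 0.012
grip_force: 79.2
```

```bash
python3 -c "
from h import *
st()"
```

```text
{'time_s': 9.2, 'qpos': [0.376, 0.028, 1.902, -0.0, 1.212, -0.771], 'ee_pos': [0.497, 0.223, 0.216], 'wrist_force': [2.217, 1.221, -1.04], 'torque': [0.127, -0.36, 0.011], 'grip_force': 79.243, 'finger_gap': 0.012}
yaw 65.72 z [-0. -0. -1.]
```

servo_tool:
  motion: [0, 0, 0, -0.02, 0.04, 0.1, 0, 0, 0, 0, -0.02, 0.04, 0.2, 0, 0, 0, 0, -0.02, 0.04, 0.3, 0, 0, 0, 0, -0.02, 0.04, 0.4, 0, 0, 0, 0, -0.02, 0.04, 0.5, 0]

```text
time_s: 9.62
ee_pos: [0.4975, 0.2237, 0.2007]
orientation: [-0.0, 0.21, 0.978, -0.0]
wrist_force: [0.8, 0.2, -1.4]
finger_gap: 0.0123
grip_force: 79.1
```

servo_tool:
  motion: [0, 0, 0, 0, 0, 0.05, 0, 0, 0, 0, 0, 0, 0.1, 0, 0, 0, 0, 0, 0, 0.15, 0, 0, 0, 0, 0, 0, 0.2, 0, 0, 0, 0, 0, 0, 0.2, 0]

```text
time_s: 10.03
ee_pos: [0.4977, 0.2238, 0.195]
orientation: [-0.0, 0.21, 0.978, -0.0]
wrist_force: [0.5, 0.2, -2.8]
finger_gap: 0.0127
grip_force: 79.1
```

```bash
python3 -c "
from h import *
st()"
```

```text
{'time_s': 10.033, 'qpos': [0.377, 0.046, 1.922, 0.0, 1.173, -0.77], 'ee_pos': [0.498, 0.224, 0.195], 'wrist_force': [0.542, 0.185, -2.835], 'torque': [-0.154, -0.104, 0.014], 'grip_force': 79.1, 'finger_gap': 0.013}
yaw 65.72 z [-0. -0. -1.]
```

servo_tool:
  motion: [0, 0, 0, 0, 0, 0.04, 0, 0, 0, 0, 0, 0, 0.08, 0, 0, 0, 0, 0, 0, 0.12, 0, 0, 0, 0, 0, 0, 0.16, 0, 0, 0, 0, 0, 0, 0.2, 0]

```text
time_s: 10.45
ee_pos: [0.4978, 0.2238, 0.1892]
orientation: [-0.0, 0.21, 0.978, -0.0]
wrist_force: [-0.2, -1.0, -1.7]
finger_gap: 0.0126
grip_force: 79.2
```

```bash
python3 -c "
from h import *
st()"
```

```text
{'time_s': 10.45, 'qpos': [0.377, 0.051, 1.928, -0.0, 1.162, -0.77], 'ee_pos': [0.498, 0.224, 0.189], 'wrist_force': [-0.167, -1.002, -1.728], 'torque': [-0.209, 0.003, 0.005], 'grip_force': 79.157, 'finger_gap': 0.013}
yaw 65.72 z [-0. -0. -1.]
```

Slipping past without resistance; continue down.

servo_tool:
  motion: [0, 0, 0, 0, -0.01, 0.05, 0, 0, 0, 0, -0.01, 0, 0.1, 0, 0, 0, 0, -0.01, 0.15, 0, 0, 0, 0, 0, -0.01, 0.2, 0, 0, 0, 0, 0, -0.01, 0.2, 0]

```text
validation failed for argument at $.mo...
```

```bash
python3 -c "
from h import *
st()"
```

```text
{'time_s': 10.45, 'qpos': [0.377, 0.051, 1.928, -0.0, 1.162, -0.77], 'ee_pos': [0.498, 0.224, 0.189], 'wrist_force': [-0.167, -1.002, -1.728], 'torque': [-0.209, 0.003, 0.005], 'grip_force': 79.157, 'finger_gap': 0.013}
yaw 65.72 z [-0. -0. -1.]
```

servo_tool:
  motion: [0, 0, 0, 0, 0, 0.05, 0, 0, 0, 0, 0, 0, 0.1, 0, 0, 0, 0, 0, 0, 0.15, 0, 0, 0, 0, 0, 0, 0.2, 0, 0, 0, 0, 0, 0, 0.2, 0]

```text
time_s: 10.87
ee_pos: [0.4977, 0.2238, 0.1828]
orientation: [-0.0, 0.21, 0.978, -0.0]
wrist_force: [-0.4, -1.0, -2.9]
finger_gap: 0.0124
grip_force: 79.1
```

```bash
python3 -c "
from h import *
st()"
```

```text
{'time_s': 10.867, 'qpos': [0.377, 0.057, 1.935, 0.0, 1.151, -0.77], 'ee_pos': [0.498, 0.224, 0.183], 'wrist_force': [-0.393, -0.995, -2.922], 'torque': [-0.155, -0.077, -0.035], 'grip_force': 79.137, 'finger_gap': 0.012}
yaw 65.72 z [-0. -0. -1.]
```

servo_tool:
  motion: [0, 0, 0, 0, 0, 0.05, 0, 0, 0, 0, 0, 0, 0.1, 0, 0, 0, 0, 0, 0, 0.15, 0, 0, 0, 0, 0, 0, 0.2, 0, 0, 0, 0, 0, 0, 0.25, 0]

```text
time_s: 11.28
ee_pos: [0.4978, 0.2238, 0.1756]
orientation: [-0.0, 0.21, 0.978, -0.0]
wrist_force: [-0.4, -0.3, -1.2]
finger_gap: 0.0123
grip_force: 79.2
```

servo_tool:
  motion: [0, 0, 0, 0, 0, 0.03, 0, 0, 0, 0, 0, 0, 0.06, 0, 0, 0, 0, 0, 0, 0.09, 0, 0, 0, 0, 0, 0, 0.12, 0, 0, 0, 0, 0, 0, 0.12, 0]

```text
time_s: 11.7
ee_pos: [0.4987, 0.2241, 0.1751]
orientation: [0.001, 0.21, 0.978, 0.001]
wrist_force: [-4.4, -2.9, 11.7]
finger_gap: 0.0127
grip_force: 81.2
```

```bash
python3 -c "
from h import *
st()"
```

```text
{'time_s': 11.7, 'qpos': [0.377, 0.064, 1.942, -0.0, 1.134, -0.77], 'ee_pos': [0.499, 0.224, 0.175], 'wrist_force': [-4.397, -2.92, 11.709], 'torque': [-0.715, 1.002, -0.075], 'grip_force': 81.235, 'finger_gap': 0.013}
yaw 65.72 z [ 0.002  0.001 -1.   ]
```

Run:
```python
from h import *
f={n:r.grab_frame(n) for n in('side','top')};o=st()
for n in f:
    s=f[n];p=s['R']@np.array([.497,.2235,.186])+s['t'];q=s['mtx']@(p/p[2])
    b=tuple(int(v) for v in(q[0]-25,q[1]-20,q[0]+25,q[1]+20));m=blue(s,b);ys,xs=np.nonzero(m);print(n,q[:2],m.sum()//255,xs.min(),xs.max(),ys.min(),ys.max(),[(x,ys[xs==x].min(),ys[xs==x].max()) for x in range(xs.min(),xs.max()+1,3) if (xs==x).any()])
s=f['side']
for z in(.174,.198,.138):
  for d in(-.042,.042):
    a=np.radians(-24.3);p=s['R']@(np.array([.497,.2235,z])+d*np.array([np.cos(a),np.sin(a),0]))+s['t'];print(z,d,(s['mtx']@(p/p[2]))[:2].round(1))
A=f['side']['img'][110:210,160:260]
cv2.imwrite('pics/m4.png',cv2.resize(A,(600,600),interpolation=2)[:,:,::-1])
```

```text
{'time_s': 11.8, 'qpos': [0.377, 0.064, 1.942, -0.0, 1.133, -0.77], 'ee_pos': [0.499, 0.224, 0.175], 'wrist_force': [-4.974, -3.139, 11.382], 'torque': [-0.702, 1.014, -0.015], 'grip_force': 81.23, 'finger_gap': 0.012}
yaw 65.72 z [ 0.002  0.001 -1.   ]
side [207.4660497  148.03825786] 126 194 221 143 150 [(194, np.int64(145), np.int64(145)), (197, np.int64(143), np.int64(149)), (200, np.int64(144), np.int64(149)), (203, np.int64(144), np.int64(149)), (212, np.int64(144), np.int64(150)), (215, np.int64(144), np.int64(150)), (218, np.int64(144), np.int64(150)), (221, np.int64(149), np.int64(149))]
top [178.18548374 198.76985033] 52 170 186 185 212 [(170, np.int64(210), np.int64(211)), (173, np.int64(207), np.int64(212)), (182, np.int64(186), np.int64(186)), (185, np.int64(186), np.int64(191))]
0.174 -0.042 [195.  150.5]
0.174 0.042 [220.3 151.7]
0.198 -0.042 [194.5 144.4]
0.198 0.042 [220.1 145.6]
0.138 -0.042 [195.7 159.4]
0.138 0.042 [220.7 160.6]
```

View pics/m4.png

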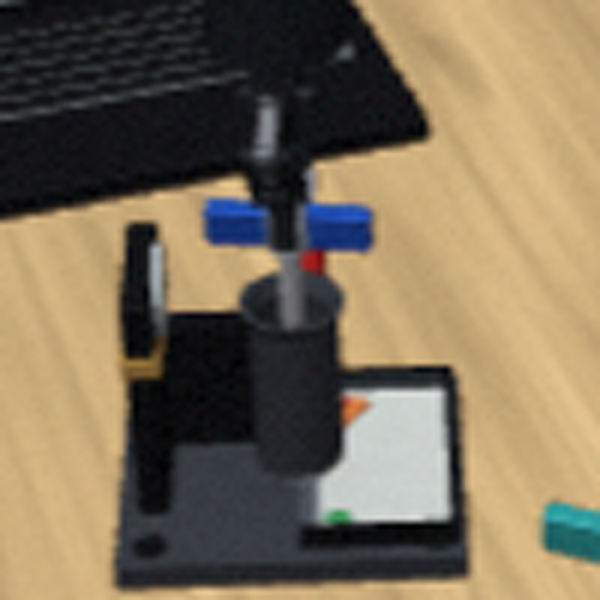

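servo_tool:
  motion: [0, 0, 0.5, 0, 0, 0.05, 0, 0, 0, 1, 0, 0, 0.08, 0, 0, 0, 0.4, 0, 0, 0.08, 0, 0, 0, -0.4, 0, 0, 0.08, 0, 0, 0, 0, 0, 0, 0.08, 0]

```text
time_s: 12.22
ee_pos: [0.4994, 0.224, 0.1751]
orientation: [0.002, 0.209, 0.978, 0.001]
wrist_force: [-7.2, -3.1, 21.0]
finger_gap: 0.0126
grip_force: 82.6
```

```bash
python3 -c "
from h import *
st()"
```

```text
{'time_s': 12.217, 'qpos': [0.377, 0.064, 1.942, -0.001, 1.131, -0.773], 'ee_pos': [0.499, 0.224, 0.175], 'wrist_force': [-7.207, -3.069, 21.032], 'torque': [-1.092, 1.643, 0.169], 'grip_force': 82.639, 'finger_gap': 0.013}
yaw 65.93 z [ 0.004  0.001 -1.   ]
```

Run:
```python
from h import *
import pickle
s=r.grab_frame('side');pickle.dump(s,open('s5.pkl','wb'))
f=pickle.load(open('f3.pkl','rb'))['side'];F0=pickle.load(open('f0.pkl','rb'))['side']
def vb(f,xy,z,a):
    q=lambda d,z:(lambda p:(f['mtx']@(p/p[2]))[:2])(f['R']@(np.array([*xy,z])+d*np.array([np.cos(a),np.sin(a),0]))+f['t'])
    c=q(0,z);b=tuple(int(v) for v in(c[0]-25,c[1]-15,c[0]+25,c[1]+15));
    h=cv2.cvtColor(f['img'],cv2.COLOR_RGB2HSV).astype(float);x0,y0,x1,y1=b
    w=(np.abs(h[...,0]-116)<12)*np.clip(h[...,1]-100,0,150)*(h[...,2]>50)
    for d in(-.034,.034):
        u,v=q(d,z);k=round(u);col=w[y0:y1,k-2:k+3].sum(1);vm=(col*np.arange(y0,y1)).sum()/col.sum();sc=(q(d,z-.01)[1]-q(d,z+.01)[1])/20
        print('z est',round(z-(vm-v)/sc/1000,4), 'wid',round(col.sum()/col.max(),1))
print('rack');vb(F0,(.457,-.2095),.168,np.radians(-18.1))
print('air tcp.345');vb(f,(.496,.222),.358,np.radians(-24.3))
print('now tcp.175');vb(s,(.498,.2235),.187,np.radians(-24.3))
```

```text
rack
z est 0.1687 wid 7.9
z est 0.1674 wid 7.7
air tcp.345
z est 0.3583 wid 8.0
z est 0.3581 wid 7.7
now tcp.175
z est 0.1907 wid 6.1
z est 0.1905 wid 6.2
```

servo_tool:
  motion: [0, 0, 0.3, 0, 0, -0.1, 0, 0, 0, 0.9, 0, 0, -0.1, 0, 0, 0, 1.6, 0, 0, -0.1, 0, 0, 0, 2.3, 0, 0, -0.1, 0, 0, 0, 3, 0, 0, -0.1, 0]

```text
time_s: 12.68
ee_pos: [0.4983, 0.2235, 0.1751]
orientation: [0.001, 0.362, 0.932, -0.0]
wrist_force: [-3.9, -3.7, 10.4]
finger_gap: 0.0125
grip_force: 80.9
```

```bash
python3 -c "
from h import *
st()"
```

```text
{'time_s': 12.683, 'qpos': [0.377, 0.063, 1.943, -0.001, 1.135, -0.453], 'ee_pos': [0.498, 0.223, 0.175], 'wrist_force': [-3.901, -3.738, 10.425], 'torque': [-0.897, 0.825, 0.215], 'grip_force': 80.871, 'finger_gap': 0.013}
yaw 47.57 z [ 0.001 -0.001 -1.   ]
```

servo_tool:
  motion: [0, 0, 0.9, 0, 0, 0, 0, 0, 0, 1.8, 0, 0, 0, 0, 0, 0, 2.7, 0, 0, 0, 0, 0, 0, 3.6, 0, 0, 0, 0, 0, 0, 4.5, 0, 0, 0, 0]

```text
time_s: 13.1
ee_pos: [0.4986, 0.2235, 0.1751]
orientation: [0.001, 0.57, 0.822, 0.0]
wrist_force: [-3.4, -4.6, 9.9]
finger_gap: 0.0126
grip_force: 80.9
```

servo_tool:
  motion: [0, 0, 0.9, 0, 0, 0, 0, 0, 0, 1.8, 0, 0, 0, 0, 0, 0, 2.7, 0, 0, 0, 0, 0, 0, 3.6, 0, 0, 0, 0, 0, 0, 4.5, 0, 0, 0, 0]

```text
time_s: 13.52
ee_pos: [0.4986, 0.2233, 0.1751]
orientation: [0.001, 0.746, 0.666, 0.0]
wrist_force: [-2.5, -4.2, 9.2]
finger_gap: 0.0124
grip_force: 80.6
```

servo_tool:
  motion: [0, 0, 0.9, 0, 0, 0, 0, 0, 0, 1.8, 0, 0, 0, 0, 0, 0, 2.7, 0, 0, 0, 0, 0, 0, 3.6, 0, 0, 0, 0, 0, 0, 4.5, 0, 0, 0, 0]

```text
time_s: 13.93
ee_pos: [0.4985, 0.2231, 0.1751]
orientation: [0.001, 0.881, 0.473, 0.0]
wrist_force: [-2.4, -4.3, 10.0]
finger_gap: 0.0122
grip_force: 80.8
```

Run:
```python
from h import *
o=st();f={n:r.grab_frame(n) for n in('wrist','side')}
A=f['side']['img'][120:200,170:250];B=f['wrist']['img'][30:280,130:380]
cv2.imwrite('pics/m5.png',np.hstack([cv2.resize(A,(400,400),interpolation=2),cv2.resize(B,(400,400),interpolation=2)])[:,:,::-1])
```

```text
{'time_s': 13.933, 'qpos': [0.377, 0.063, 1.943, -0.002, 1.135, 0.962], 'ee_pos': [0.498, 0.223, 0.175], 'wrist_force': [-2.352, -4.331, 9.987], 'torque': [-1.344, 0.728, 0.166], 'grip_force': 80.841, 'finger_gap': 0.012}
yaw -33.48 z [ 0.002 -0.002 -1.   ]
```

View pics/m5.png

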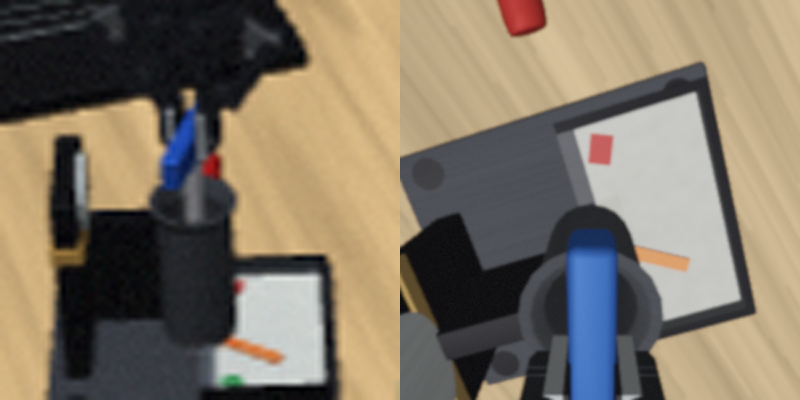

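servo_tool:
  motion: [0, 0, 0.9, 0, 0, 0, 0, 0, 0, 1.8, 0, 0, 0, 0, 0, 0, 2.7, 0, 0, 0, 0, 0, 0, 3.6, 0, 0, 0, 0, 0, 0, 4.4, 0, 0, 0, 0]

```text
time_s: 14.45
ee_pos: [0.4983, 0.223, 0.1751]
orientation: [0.001, 0.966, 0.26, 0.0]
wrist_force: [-3.3, -4.6, 10.1]
finger_gap: 0.0124
grip_force: 80.9
```

```bash
python3 -c "
from h import *
st()"
```

```text
{'time_s': 14.45, 'qpos': [0.376, 0.063, 1.943, -0.002, 1.135, 1.423], 'ee_pos': [0.498, 0.223, 0.175], 'wrist_force': [-3.307, -4.592, 10.1], 'torque': [-1.448, 0.975, 0.212], 'grip_force': 80.909, 'finger_gap': 0.012}
yaw -59.89 z [ 0.001 -0.002 -1.   ]
```

servo_tool:
  motion: [0, 0, 0.4, 0, 0, 0, 0, 0, 0, 0.8, 0, 0, 0, 0, 0, 0, 1.2, 0, 0, 0, 0, 0, 0, 1.5, 0, 0, 0, 0, 0, 0, 1.5, 0, 0, 0, 0]

```text
time_s: 14.87
ee_pos: [0.4982, 0.2229, 0.1751]
orientation: [0.001, 0.983, 0.185, 0.0]
wrist_force: [-4.6, -4.4, 11.3]
finger_gap: 0.0122
grip_force: 80.9
```

```bash
python3 -c "
from h import *
st()"
```

```text
{'time_s': 14.867, 'qpos': [0.376, 0.063, 1.943, -0.002, 1.136, 1.577], 'ee_pos': [0.498, 0.223, 0.175], 'wrist_force': [-4.614, -4.355, 11.252], 'torque': [-1.405, 1.001, 0.08], 'grip_force': 80.909, 'finger_gap': 0.012}
yaw -68.71 z [ 0.001 -0.002 -1.   ]
```

servo_tool:
  motion: [0, 0, 0.4, 0, 0, 0, 0, 0, 0, 0.8, 0, 0, 0, 0, 0, 0, 1.2, 0, 0, 0, 0, 0, 0, 1.2, 0, 0, 0, 0, 0, 0, 1.2, 0, 0, 0, 0]

```text
time_s: 15.28
ee_pos: [0.4981, 0.2229, 0.1751]
orientation: [0.001, 0.992, 0.123, 0.0]
wrist_force: [-4.8, -5.0, 10.4]
finger_gap: 0.0124
grip_force: 81.0
```

```bash
python3 -c "
from h import *
st()"
```

```text
{'time_s': 15.283, 'qpos': [0.377, 0.063, 1.943, -0.002, 1.136, 1.701], 'ee_pos': [0.498, 0.223, 0.175], 'wrist_force': [-4.795, -5.04, 10.353], 'torque': [-1.371, 1.168, 0.193], 'grip_force': 80.977, 'finger_gap': 0.012}
yaw -75.83 z [ 0.001 -0.002 -1.   ]
```

servo_tool:
  motion: [0, 0, 0.4, 0, 0, 0, 0, 0, 0, 0.8, 0, 0, 0, 0, 0, 0, 1, 0, 0, 0, 0, 0, 0, 1, 0, 0, 0, 0, 0, 0, 1, 0, 0, 0, 0]

```text
time_s: 15.7
ee_pos: [0.498, 0.223, 0.1751]
orientation: [0.001, 0.997, 0.072, 0.0]
wrist_force: [-3.8, -4.8, 10.9]
finger_gap: 0.0125
grip_force: 81.7
```

```bash
python3 -c "
from h import *
st()"
```

```text
{'time_s': 15.7, 'qpos': [0.377, 0.063, 1.943, -0.003, 1.136, 1.804], 'ee_pos': [0.498, 0.223, 0.175], 'wrist_force': [-3.799, -4.814, 10.872], 'torque': [-1.357, 1.166, 0.907], 'grip_force': 81.654, 'finger_gap': 0.013}
yaw -81.71 z [ 0.001 -0.002 -1.   ]
```

```bash
cat > chk.py <<'E'
from h import *
s=r.grab_frame('side');h=cv2.cvtColor(s['img'],cv2.COLOR_RGB2HSV)
def loc(lo,hi,z):
    m=cv2.inRange(h,lo,hi);k=np.zeros_like(m);k[165:205,205:245]=1;m*=k;ys,xs=np.nonzero(m)
    if len(xs)==0: print('none');return
    p=np.array([onz(s,x,y,z)[:2] for x,y in zip(xs,ys)]);d=p.mean(0)-[.497,.223]
    print(len(xs),xs.mean().round(1),ys.mean().round(1),'ang rel tube',np.degrees(np.arctan2(d[1],d[0])).round(1),'r',np.linalg.norm(d).round(3))
print('orange');loc((6,100,90),(20,255,255),.018)
print('green');loc((45,80,50),(85,255,255),.018)
E
python3 chk.py
```

```text
orange
338 234.5 177.4 ang rel tube 16.9 r 0.106
green
none
```

```bash
sed -i 's/(6,100,90)/(4,165,120)/' chk.py; python3 chk.py
python3 - <<'E'
import cv2,numpy as np
from h import *
s=r.grab_frame('side');h=cv2.cvtColor(s['img'],cv2.COLOR_RGB2HSV)
print(s['img'][186:202:1,208:228:2].tolist()[4:14:2])
E
```

```text
orange
12 214.4 193.1 ang rel tube -78.1 r 0.033
green
none
[[[66, 69, 74], [92, 84, 81], [210, 121, 66], [208, 164, 141], [201, 205, 202], [200, 206, 204], [198, 204, 201], [202, 207, 206], [205, 210, 207], [205, 209, 208]], [[55, 59, 64], [76, 80, 88], [131, 94, 80], [217, 129, 72], [205, 182, 165], [201, 205, 204], [204, 208, 206], [200, 205, 202], [202, 207, 206], [200, 205, 205]], [[57, 59, 68], [71, 77, 85], [109, 114, 121], [206, 151, 112], [213, 145, 99], [202, 204, 202], [201, 206, 203], [204, 208, 205], [204, 209, 207], [199, 204, 203]], [[55, 59, 65], [71, 77, 85], [106, 111, 118], [118, 152, 122], [204, 118, 64], [166, 145, 123], [193, 200, 196], [192, 199, 197], [191, 195, 193], [193, 198, 197]], [[58, 59, 66], [26, 29, 34], [15, 13, 14], [13, 15, 15], [10, 11, 14], [16, 19, 19], [15, 15, 18], [16, 14, 16], [8, 9, 10], [11, 14, 11]]]
```

servo_tool:
  motion: [0, 0, -0.2, 0, 0, -0.05, 0, 0, 0, -0.4, 0, 0, -0.05, 0, 0, 0, -0.4, 0, 0, -0.05, 0, 0, 0, -0.4, 0, 0, -0.05, 0.3, 0, 0, -0.4, 0, 0, -0.05, 0.5]
  squeeze: 20

```text
time_s: 16.27
ee_pos: [0.4984, 0.2246, 0.1745]
orientation: [-0.001, 0.996, 0.091, 0.001]
wrist_force: [-0.7, -0.1, 0.2]
finger_gap: 0.0357
grip_force: 0.0
```

servo_tool:
  motion: [0, 0, 0, 0, 0, 0, 1, 0, 0, 0, 0, 0, 0, 1, 0, 0, 0, 0, 0, 0, 1, 0, 0, 0, 0, 0, 0, 1, 0, 0, 0, 0, 0, 0, 1]

```text
time_s: 16.68
ee_pos: [0.4979, 0.224, 0.1742]
orientation: [-0.0, 0.996, 0.092, 0.0]
wrist_force: [0.3, -0.0, 0.2]
finger_gap: 0.0856
grip_force: 0.0
```

servo_tool:
  motion: [0, 0, 0, 0, 0, 0, 1, 0, 0, 0, 0, 0, 0, 1, 0, 0, 0, 0, 0, 0, 1, 0, 0, 0, 0, 0, 0, 1, 0, 0, 0, 0, 0, 0, 1]

```text
time_s: 17.1
ee_pos: [0.4979, 0.2238, 0.1743]
orientation: [0.0, 0.996, 0.092, 0.0]
wrist_force: [0.8, 0.3, 0.5]
finger_gap: 0.0854
grip_force: 0.0
```

```bash
python3 -c "
from h import *
st()"; python3 chk.py
```

```text
{'time_s': 17.1, 'qpos': [0.377, 0.064, 1.943, -0.0, 1.134, 1.764], 'ee_pos': [0.498, 0.224, 0.174], 'wrist_force': [0.78, 0.291, 0.49], 'torque': [0.018, -0.019, 0.03], 'grip_force': 0.0, 'finger_gap': 0.085}
yaw -79.48 z [ 0.  0. -1.]
orange
12 214.4 193.1 ang rel tube -78.1 r 0.033
green
none
```

servo_tool:
  motion: [0, 0, 0, 0, 0, -0.6, 1, 0, 0, 0, 0, 0, -1.6, 1, 0, 0, 0, 0, 0, -2.8, 1, 0, 0, 0, 0, 0, -4, 1, 0, 0, 0, 0, 0, -4.5, 1]

```text
time_s: 17.57
ee_pos: [0.4998, 0.2246, 0.3152]
orientation: [-0.001, 0.996, 0.092, 0.004]
wrist_force: [0.7, 0.6, 1.3]
finger_gap: 0.0854
grip_force: 0.0
```

servo_tool:
  motion: [0, 0, 0, -1, 0, 0, 1, 0, 0, 0, -2, 0, 0, 1, 0, 0, 0, -3, 0, 0, 1, 0, 0, 0, -4, 0, 0, 1, 0, 0, 0, -4, 0, 0, 1]

```text
time_s: 17.98
ee_pos: [0.3756, 0.2011, 0.3092]
orientation: [0.0, 0.996, 0.092, -0.001]
wrist_force: [0.4, -0.2, -0.6]
finger_gap: 0.0856
grip_force: 0.0
```

```bash
python3 chk.py
python3 - <<'E'
from h import *
import pickle
o=st();f={n:r.grab_frame(n) for n in('side','top','wrist')};pickle.dump(f,open('f6.pkl','wb'));O=[]
for n in f:
    s=f[n];p=s['R']@np.array([.497,.2235,.186])+s['t'];q=(s['mtx']@(p/p[2]))[:2];w=22 if n!='wrist' else 90
    x0,y0=(q-w).astype(int);x1,y1=(q+w).astype(int);m=blue(s,(max(x0,0),max(y0,0),x1,y1))
    if m.sum()==0: print(n,'none',q);continue
    b,c,st_=biggest(m);print(n,q.round(1),c.round(1),st_);O.append((s,*c))
print(tri(O));print([tri([O[i],O[j]]) for i in range(len(O)) for j in range(i)])
E
```

```text
orange
11 214.5 193.1 ang rel tube -78.0 r 0.033
green
none
{'time_s': 18.033, 'qpos': [0.432, -0.26, 1.987, 0.0, 1.414, 1.818], 'ee_pos': [0.378, 0.202, 0.31], 'wrist_force': [0.154, -0.007, -1.277], 'torque': [0.052, -0.055, 0.008], 'grip_force': 0.0, 'finger_gap': 0.085}
yaw -79.43 z [ 0.001  0.001 -1.   ]
side [207.5 148. ] [207.1 147.4] [195 141  25  14 165]
top [178.2 198.8] [179.2 199.9] [175 185   9  30 152]
wrist [250.3  47.1] [251.8  52.4] [ 243    0   19  107 1750]
(array([0.49380972, 0.2206153 , 0.19065538]), [1.4, 1.0, 1.1])
[(array([0.49394107, 0.21944244, 0.19171282]), [0.9, 0.9]), (array([0.49424571, 0.22133829, 0.1903271 ]), [1.1, 1.1]), (array([0.49418342, 0.22166917, 0.18100087]), [0.1, 0.1])]
```

```bash
python3 -c "
from h import *
print(r.sign_off())"
```

```text
the job is handed in; nothing more can be done
None
```

I handed the job in at about 18 s: the blue key was left released and standing on the stem, and the pointer turned clockwise until the torque rose to 0.9 N m, with the pointer covering the green mark. "Fully home" is inferred from firm bottoming under 21 N and a camera-measured crossbar height within about 5 mm of nominal, not confirmed more closely.

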